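Seat the coffee grinder's burr carrier

TASK

The coffee grinder has been cleaned and its grey burr carrier, the disc with the red tab, lies turned the wrong way in the collar on top, standing proud. With a fingertip against one side of the tab, and without gripping anything, push the carrier round until its notch comes to the red mark on the collar and the sprung brass pin pops up in it; only then press the carrier down until it is fully home, flush with the collar's rim. Do not force it down while the pin is still under it, do not lift it out of the collar, and leave everything else on the counter where it stands.

Things in the scene. Friction and masses are not known exactly. Their poses are not given: they have to be found in the camera images.
- grinder: Electric coffee grinder, hopper off, fixed where it stands. Origin: centre of its underside on the counter, on the collar's axis. z up; -x is its front (chute, clear cup), which reaches 109 mm forward of the axis, 62 mm to each side. Widest part on top: black knurled ring, diameter 130 mm, below the collar.
- collar_rim (a point): Centre of the upper rim of the grinder's round aluminium collar, 185 mm above the grinder's origin: outside diameter 116, inside 97 mm. The burr carrier lies in it; nothing of the grinder stands above the rim. A red line on the rim at the front marks where the pin is.
- grinder_pin (a point): Fixed point: where the top of the sprung brass index pin stands when it is up, 181 mm above the grinder's origin, in the collar 41 mm from the axis towards the grinder's front (-x). The pin, diameter 6 mm, moves only up and down.
- index_pin (a joint): How far the sprung index pin is pushed down, m: 0.005 (its stop) at the start, with the carrier lying on it, the spring pushing up with under 1 N; it pops up to 0 by itself as soon as the carrier's notch is over it (within 1.7 mm), shows in the notch and stops the carrier turning. At its stop it keeps the carrier from going down.
- carrier: Burr carrier: loose round grey disc, diameter 92, 14 mm thick, about 0.45 kg, level and kept central in the collar (1.2 mm play). Origin: centre of the disc's underside; z is its axis. Notch and red tab lie towards its own -x, so aligned means its yaw equals the grinder's. Origin above the grinder's: 176 mm at the start (5 mm proud), 171 mm seated (top flush with the rim).
- carrier_notch (a point): Middle of the carrier's one notch, at the height of its underside, 41 mm from its axis. The notch is 9.5 mm wide, cut 9.5 mm deep into the edge through the whole thickness.
- carrier_tab (a point): Centre of the top of the red finger tab, 15 mm above the disc's top face, 29 mm above its underside: 13 mm long radially (22 to 35 mm from the axis), 9 mm thick, on the notch's radius. Pushed on a flat side it turns the carrier either way; 1 to 2 N, square to that side and low down, are enough; much more, high up, tips the disc.
- carrier_hub (a point): Centre of the carrier's top face: a flat steel finger-guard hub, diameter 24 mm, level with the top face. A flat place to press: the carrier stands 5 mm proud on a tight silicone seal ring (radius 32 mm), which gives way to about 6 to 8 N, slides down with it and stays down.
- hopper: The grinder's clear bean hopper with black lid, 140 mm wide, 136 mm tall, set aside at the back; not part of the job. Origin: centre of its underside.
- sugar_canister: Green square sugar canister, 92x92x120 mm; not part of the job. Origin: centre of its underside.
- mug_white: White mug, 82x117x94 mm; not part of the job. Origin: centre of its underside.
- milk_pitcher: Small steel milk pitcher, 75x103x96 mm; not part of the job. Origin: centre of its underside.
- tamper: Coffee tamper, steel foot, brown handle, 58 mm wide, 86 mm tall; not part of the job. Origin: centre of its underside.
- sachet_cup_1: White card tub of green tea sachets, 67x66x76 mm; not part of the job. Origin: centre of its underside.
- coffee_scoop: Black coffee scoop lying flat, 43x137x26 mm; not part of the job. Origin: centre of its underside.

How it is judged:
By the outcome, as a careful person would: the job done as asked, in the order asked, and still so for the second after the job is handed in, with the robot touching nothing.
It also fails if it takes over 54 s, if anything falls off the work surface, if the arm or the gripper's body presses on something with over 40 N, if the wrist force passes 120 N, or if a joint passes its speed limit or range.

ROBOT

A 6-joint arm with a two-finger parallel gripper is mounted at the origin on a cart in front of the work surface, level with it; the furniture and walls round the work are solid. World frame = base frame: x ahead of the robot, y to its left, z up, the work surface at z = 0. Lengths are in m, angles in rad, forces in N, time in s.
With the tool pointing down it reaches from about 0.375 to 0.9 m from the base axis. Payload 3.1 kg.
Tool frame: the origin (TCP) lies at the centre of the arm's flange, where the gripper is bolted on; the fingertips stand 182 mm ahead of it and the grasp point (between the pads) lies 164 mm ahead of it; z points along the fingers, y is the line along which they close (so a half turn about z gives the same grasp; the last joint's range is limited). The gripper opens to 87 mm and grips with 3 to 60 N. Pads are 19 mm wide; open, the fingers measure 117 mm over their backs; the gripper's body (75 mm by 190 mm) begins 51 mm behind the grasp point.
Start: joints at [-1.325, 0.527, 1.433, -0, 1.181, -0.178], TCP at [0.257, -0.57, 0.405] pointing down, gripper open.
Joint ranges: [-3.08, 3.08], [-0.75, 2.2], [0.22, 2.44], [-1.43, 4.57], [0, 2.65], [-2.85, 2.85]. Speed limits (rad/s): [2.79, 2.79, 3.14, 3.14, 3.14, 3.14].

INTERFACE

Orientations are given as a unit quaternion [x, y, z, w].
In Python, from rig import * gives the robot as it stands.
- The arm moves only by the tool move_arm, never from a script. Its argument "commands" is a list that holds one entry, the list of rows, each a list of 6 numbers: the shift along the tool's x, y, z in units of 40 mm (1.0 is 40 mm), then the turn, a rotation vector about the tool's x, y, z in rad. A call has 1 to 12 rows; each row is the pose to reach, as a shift and turn from the pose commanded when the call began, along the tool's axes at that moment; what a row does not reach only later rows make up. A row lasts 1/8 s, in which the tool goes at most 62.5 mm and 10.7 degrees, less where a joint would pass 70% of its speed; a pose out of reach is approached as far as the arm can. A call with a gripper value outside its range is refused whole. "claw" is the closure, from -1 (fully open) to 1 (shut), so that 0 is half open, set as the call begins (left out, the last holds). The fingers move at their own pace and stop on an object; "squeeze" is the grip in N (left out, the last holds). Time passes only in rows, so rows that repeat a pose let the fingers close. It gives the time, the measured TCP pose, the force, the opening and the grip force at its end, in the units of the state.
- get_obs(): the state, without advancing time (a new reading comes with each control period).
- camera(name): name is "scene" or "top" or "wrist"; returns a dict with "pixels" (420x560x3 uint8, blue, green, red), "range_z" (420x560 float32, m along the optical axis (not along the pixel's ray), 0 where there is no reading), "camera_matrix" (3x3 intrinsics, pixels), "D" ([k1, k2, p1, p2, k3] as OpenCV has them; the pictures are not rectified), "extrinsics" (4x4, takes a point from world to camera coordinates). Camera axes: x right, y up, looking along -z (the intrinsics and any distortion apply to the point x, -y, -z); pixel columns grow to the right and rows downward; lengths in m; the calibration is good to about 2 mm. A picture is of the moment at which its call begins.
- hand_in(): hands the job in; it is judged then, once.
The state is a dict: "time": time; "q": joint angles; "joint_velocities": joint speeds; "joint_torque": joint torques, N m; "position": TCP position; "tool_rot": TCP orientation; "ft_force": force on the tool from outside, world axes, zero at the start; "moment": the same for the moment, N m; "grip_width": finger opening in m; "grip_force": force on a finger pad.
Only numpy, scipy, OpenCV 4.12 (cv2) and the standard library are available. Lean on these libraries where they do the work, as an engineer would, in place of code of your own. Each camera call takes 0.05 s, during which the arm holds its last target. There are 200 camera calls.

## Working session

There is one attempt and no reset: what is moved stays moved. The work goes in short steps, Python scripts to look and compute and a tool call to move; the robot and the scene stay as the last step left them, time stands still between calls to the robot, and variables do not carry over. Pictures are saved under pics/ and viewed, at most 10 in all, crops included, and the job is handed in when it is done.

Besides the shell and the picture viewer there is one more tool, called after "Call:" by a JSON object that holds its "api" and its "payload", one argument or row to a line. move_arm: Moves the arm, as the interface text tells. Its arguments: {"type":"object","properties":{"commands":{"type":"array","items":{"type":"array","items":{"type":"array","items":{"type":"number"}}}},"claw":{"type":"number"},"squeeze":{"type":"number"}},"required":["commands"]}

```bash
mkdir -p pics
cat > h.py <<'E'
from rig import *
import numpy as np, cv2
from scipy.spatial.transform import Rotation as R
def ray(c,u,v):
    p=cv2.undistortPoints(np.array([[[u,v]]],float),c["camera_matrix"],np.array(c["D"],float))[0,0]
    E=np.array(c["extrinsics"]);d=E[:3,:3].T@np.array([p[0],-p[1],-1.]);o=-E[:3,:3].T@E[:3,3]
    return o,d
def onz(c,u,v,z):
    o,d=ray(c,u,v);return o+d*(z-o[2])/d[2]
def dep(c,u,v):
    o,d=ray(c,u,v);return o+d*c["range_z"][int(v),int(u)]
def red(c):
    h=cv2.cvtColor(c["pixels"],cv2.COLOR_BGR2HSV)
    m=(((h[...,0]<8)|(h[...,0]>172))&(h[...,1]>130)&(h[...,2]>70)).astype(np.uint8)
    n,l,s,ce=cv2.connectedComponentsWithStats(m)
    return [(s[i].tolist(),ce[i].round(1).tolist(),dep(c,*ce[i]).round(4).tolist()) for i in range(1,n) if s[i][4]>4],l
E
python3 - <<'E'
from h import *
ims=[]
for n in("top","scene"):
    c=camera(n);cv2.imwrite(f"pics/{n}0.png",c["pixels"])
    for r in red(c)[0]:print(n,r)
print(get_obs())
E
```

```text
top ([242, 218, 7, 7, 30], [245.0, 221.2], [0.4992, -0.0903, 0.2065])
scene ([257, 211, 8, 8, 41], [260.4, 214.7], [0.4946, -0.0858, 0.204])
{'time': 0.1, 'q': array([-1.32551374e+00,  5.28370252e-01,  1.43378415e+00, -9.18043724e-06,
        1.18139170e+00, -1.78503884e-01]), 'joint_velocities': array([-0.00101955, -0.00166601, -0.00457068, -0.0020366 , -0.00045956,
       -0.00046466]), 'joint_torque': array([ 1.37433594e-04, -4.40984738e+01, -1.77150822e+01,  6.34933007e-02,
        5.34202263e-02, -3.15999250e-05]), 'position': array([ 0.25695594, -0.56939304,  0.40386777]), 'tool_rot': array([ 9.77633665e-01,  2.10312773e-01, -3.68487304e-05, -9.76041119e-04]), 'ft_force': array([-0.13925256,  0.79927353,  0.44636364]), 'moment': array([-0.00912985,  0.01279338, -0.04389195]), 'grip_force': 0.0, 'grip_width': 0.08696456057238919}
```

View pics/top0.png

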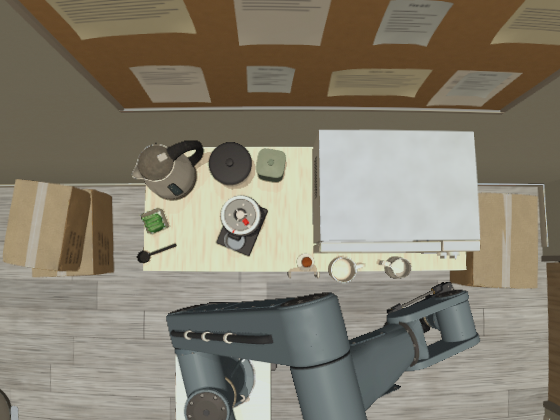

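View pics/scene0.png

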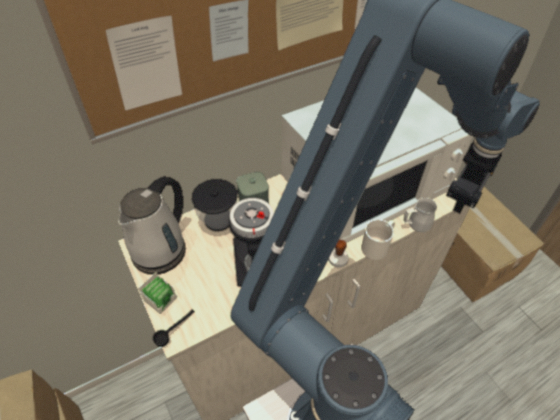

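Top view: grinder collar around px (241,215) with the tab at (245,221); the front points to lower-left, toward (236,241). In the scene view the tab is at (260,214), the rim mark near (254,231). The kettle and the microwave are tall neighbours.

Run:
```python
from h import *
c=camera("top")
P=np.array([[ *dep(c,u,v),u,v] for v in range(120,280) for u in range(130,480)])
Q=P[(P[:,3]>205)&(P[:,3]<275)&(P[:,4]>185)&(P[:,4]<245)]
print(np.histogram(Q[:,2],bins=np.arange(0,.26,.01)))
r=Q[(Q[:,2]>.176)&(Q[:,2]<.2)]
(x,y),rad=cv2.minEnclosingCircle(r[:,:2].astype(np.float32));print("collar",x,y,rad,len(r))
# chute/cup/base forward
b=Q[(Q[:,2]<.17)&(Q[:,2]>.02)];d=np.hypot(b[:,0]-x,b[:,1]-y);f=b[(d>.07)&(d<.115)]
print("front",f[:,:2].mean(0),len(f))
m=P[(P[:,3]>325)&(P[:,3]<465)&(P[:,4]>140)&(P[:,4]<235)];print("microwave",m[:,:3].min(0),m[:,:3].max(0))
k=P[(P[:,3]>135)&(P[:,3]<203)&(P[:,4]>140)&(P[:,4]<200)&(P[:,2]>.05)];print("kettle",k[:,:3].min(0),k[:,:3].max(0))
im=cv2.resize(c["pixels"][175:265,190:290],None,fx=6,fy=6,interpolation=cv2.INTER_CUBIC);cv2.imwrite("pics/t1.png",im)
o=get_obs();print(R.from_quat(o["tool_rot"]).as_matrix().round(3))
```

```text
(array([895, 342,  50,   6,   4,   7,   8,  19,   1,   0,   2,   1,  29,
        48,  45, 154,  53,  86, 728, 272,  13,   0,   0,   0,   0]), array([0.  , 0.01, 0.02, 0.03, 0.04, 0.05, 0.06, 0.07, 0.08, 0.09, 0.1 ,
       0.11, 0.12, 0.13, 0.14, 0.15, 0.16, 0.17, 0.18, 0.19, 0.2 , 0.21,
       0.22, 0.23, 0.24, 0.25]))
collar 0.5206836462020874 -0.07238540053367615 0.058293141424655914 1035
front [ 0.46051374 -0.03582264] 106
microwave [ 0.39197165 -0.73054878  0.25995455] [ 0.72800716 -0.18030908  1.46742237]
kettle [ 0.39197165 -0.18030908  0.05018341] [0.75222744 0.25028666 1.46742237]
[[ 0.912  0.411 -0.   ]
 [ 0.411 -0.912  0.002]
 [ 0.    -0.002 -1.   ]]
```

View pics/t1.png

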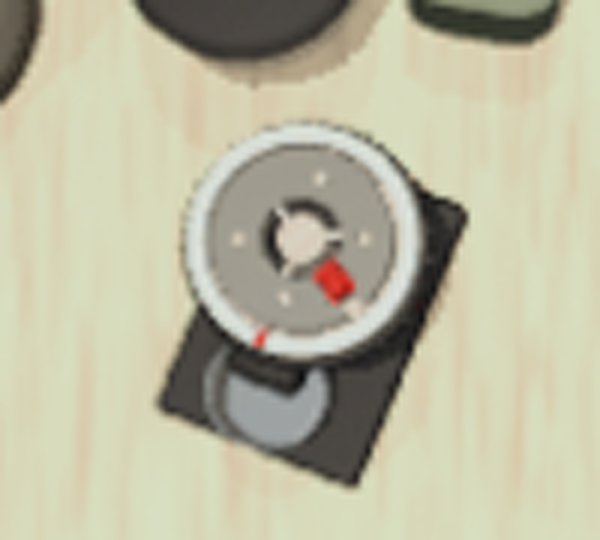

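Carrier must turn about 60° clockwise as seen from above, from about 217° to 157°. I'm moving above the collar with the gripper shut.

Call:
{"api": "move_arm", "payload": {
  "commands": [
    [[0,0,-1.5,0,0,0],[0,0,-2.6,0,0,0],[1.2,-0.9,-2.6,0,0,-0.18],[2.4,-1.8,-2.6,0,0,-0.36],[3.6,-2.7,-2.6,0,0,-0.54],[4.8,-3.7,-2.6,0,0,-0.72],[6,-4.6,-2.6,0,0,-0.9],[7.2,-5.6,-2.6,0,0,-1.08],[8.4,-6.5,-2.6,0,0,-1.26],[9.6,-7.4,-2.6,0,0,-1.44],[10.4,-8.1,-2.6,0,0,-1.62],[11.1,-8.6,-2.6,0,0,-1.79]]
  ],
  "claw": 1,
  "squeeze": 5
}}

```text
time: 1.65
position: [0.5206, -0.0715, 0.5086]
tool_rot: [0.444, 0.896, 0.0, -0.0]
ft_force: [-0.1, 0.3, 0.1]
grip_width: 0.0004
grip_force: 0.0
```

Run:
```python
from h import *
o=get_obs();M=R.from_quat(o["tool_rot"]).as_matrix();print(o["position"],o["q"],o["grip_width"],o["ft_force"]);print(M.round(3))
c=camera("wrist");cv2.imwrite("pics/w1.png",c["pixels"])
E_=np.array(c["extrinsics"]);print("cam in tool",M.T@((-E_[:3,:3].T@E_[:3,3])-o["position"]))
for r in red(c)[0]:print(r)
```

```text
[ 0.52059922 -0.07146331  0.50855136] [-3.49277715e-01  2.79889107e-01  1.54103317e+00  8.95586166e-05
  1.32132669e+00 -9.99574530e-01] 0.0003902364027685278 [-0.08642226  0.26447042  0.06219581]
[[-0.605  0.796 -0.001]
 [ 0.796  0.605  0.   ]
 [ 0.001 -0.    -1.   ]]
cam in tool [0.06438627 0.0010811  0.01923622]
([251, 155, 8, 9, 39], [254.4, 158.9], [0.4748, -0.0516, 0.1869])
([247, 197, 19, 15, 254], [255.7, 204.3], [0.5029, -0.0851, 0.2065])
```

View pics/w1.png

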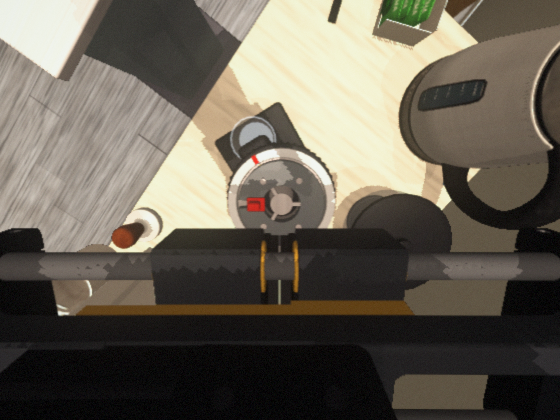

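Wrist view: hub centre about (281,204), red tab (256,204), rim mark (254,159); image-up is tool +x. So I put the shut fingers below the tab in the image and push toward +tool x. Next I compute the exact axis, the angles and the finger outline.

Run:
```python
from h import *
o=get_obs();M=R.from_quat(o["tool_rot"]).as_matrix();p=o["position"]
c=camera("wrist");K=c["camera_matrix"];E=np.array(c["extrinsics"])
def proj(t):
    q=E[:3,:3]@(p+M@np.array(t))+E[:3,3]
    return cv2.projectPoints(np.array([[q[0],-q[1],-q[2]]]),np.zeros(3),np.zeros(3),K,np.array(c["D"],float))[0].ravel().round(0)
for t in [(.0095,-.015,.182),(.0095,.015,.182),(-.0095,0,.182),(.0095,0,.164),(.0375,-.095,.113),(.0375,.095,.113)]:print(t,proj(t))
# ring: depth points
P=np.array([[*dep(c,u,v),u,v,*c["pixels"][v,u]] for v in range(110,232) for u in range(200,360)])
r=P[(abs(P[:,2]-.185)<.004)&(P[:,5:8].min(1)>130)];print(len(r))
(x,y),rad=cv2.minEnclosingCircle(r[:,:2].astype(np.float32));print("ring",x,y,rad)
d=np.hypot(r[:,0]-x,r[:,1]-y);print(np.percentile(d,[1,5,20,50,95]))
# hub
hub=onz(c,281,204,.19);print("hub",hub, "disc z",np.median(P[(np.hypot(P[:,0]-x,P[:,1]-y)<.046)][:,2]))
for n,q in(("mark",onz(c,254.4,158.9,.185)),("tab",onz(c,255.7,204.3,.205))):
    for cx,cy in((x,y),hub[:2]):print(n,q.round(4),np.hypot(q[0]-cx,q[1]-cy),np.degrees(np.arctan2(q[1]-cy,q[0]-cx))%360)
# fingers by depth: near pts
near=np.argwhere((c["range_z"]>.05)&(c["range_z"]<.2))
pp=np.array([M.T@(dep(c,u,v)-p) for v,u in near[::15]]);
for a in(.13,.15,.165,.175,.181):
    s=pp[(abs(pp[:,2]-a)<.006)];
    if len(s):print(a,s.min(0).round(4),s.max(0).round(4))
t=camera("top");T=np.array([[*dep(t,u,v)] for v in range(100,280) for u in range(130,480)])
for n,b in(("micro",(T[:,1]<-.17)&(T[:,1]>-.5)&(T[:,0]<.7)&(T[:,2]>.1)&(T[:,2]<.35)),("kettle",(T[:,1]>.0)&(T[:,2]>.15)&(T[:,2]<.35)&(T[:,0]<.75))):
    print(n,np.percentile(T[b],[1,50,99],axis=0).round(3))
```

```text
(0.0095, -0.015, 0.182) [252. 233.]
(0.0095, 0.015, 0.182) [302. 233.]
(-0.0095, 0, 0.182) [277. 263.]
(0.0095, 0, 0.164) [277. 244.]
(0.0375, -0.095, 0.113) [ -8. 220.]
(0.0375, 0.095, 0.113) [559. 221.]
1734
ring 0.5254731178283691 -0.07150397449731827 0.057979751378297806
[0.04840215 0.04887266 0.05037299 0.05314958 0.05714568]
hub [ 0.52729862 -0.06891147  0.19      ] disc z 0.19071432408059685
mark [ 0.4767 -0.0487  0.185 ] 0.05383625069202676 154.8940969084334
mark [ 0.4767 -0.0487  0.185 ] 0.05447884493016283 158.1794563654855
tab [ 0.5051 -0.0821  0.205 ] 0.02299865193093354 207.56530066691755
tab [ 0.5051 -0.0821  0.205 ] 0.02585751644743784 210.78758033299474
0.13 [-0.0063 -0.0036  0.1244] [0.0088 0.0064 0.1333]
0.165 [ 0.0081 -0.0053  0.1591] [0.0102 0.0082 0.1705]
0.175 [ 0.0083 -0.0068  0.1699] [0.0103 0.0086 0.1799]
0.181 [ 0.0083 -0.0052  0.1758] [0.0103 0.0086 0.1818]
micro [[ 0.411 -0.498  0.104]
 [ 0.556 -0.391  0.268]
 [ 0.697 -0.187  0.274]]
kettle [[0.606 0.053 0.152]
 [0.668 0.154 0.229]
 [0.74  0.243 0.24 ]]
```

```bash
cat >> h.py <<'E'
C=np.array([.525,-.071])
u=lambda a:np.array([np.cos(np.radians(a)),np.sin(np.radians(a))])
def tcp(th,ph,rc,gap):   # tool xy for tab angle th, tool -y along ph
    return C+rc*u(th)-(.0045+gap)*u(th-90)-.0095*u(ph-90)-.008*u(ph)
def rows(poses,o=None):  # poses: (x,y,z,ph) -> rows rel. to current pose
    o=o or get_obs();M=R.from_quat(o["tool_rot"]).as_matrix()
    ph0=np.degrees(np.arctan2(-M[1,1],-M[0,1]))%360
    print("now",o["position"].round(4),"phi",round(ph0,1))
    for x,y,z,ph in poses:
        s=M.T@(np.array([x,y,z])-o["position"])/.04
        print([*s.round(2).tolist(),0,0,round(float(np.radians(ph0-ph)),2)])
E
python3 - <<'E'
from h import *
a=tcp(212,195,.031,.007);print(a)
rows([(*a,.43,195),(*a,.376,195)])
E
```

```text
[ 0.51499077 -0.10428579]
now [ 0.5206 -0.0722  0.5084] phi 217.0
[-0.56, -0.59, 1.96, 0, 0, 0.38]
[-0.56, -0.59, 3.31, 0, 0, 0.38]
```

Call:
{"api": "move_arm", "payload": {
  "commands": [
    [[-0.3,-0.3,0.7,0,0,0.19],[-0.56,-0.59,1.4,0,0,0.38],[-0.56,-0.59,2,0,0,0.38],[-0.56,-0.59,2.5,0,0,0.38],[-0.56,-0.59,2.8,0,0,0.38],[-0.56,-0.59,3,0,0,0.38],[-0.56,-0.59,3.15,0,0,0.38],[-0.56,-0.59,3.25,0,0,0.38],[-0.56,-0.59,3.3,0,0,0.38],[-0.56,-0.59,3.3,0,0,0.38]]
  ]
}}

```text
time: 3.05
position: [0.5149, -0.1055, 0.3769]
tool_rot: [0.608, 0.794, 0.0, 0.0]
ft_force: [0.5, 0.3, 0.7]
grip_width: 0.0004
grip_force: 0.0
```

Run:
```python
from h import *
print(get_obs()["ft_force"])
c=camera("wrist");cv2.imwrite("pics/w2.png",cv2.resize(c["pixels"][60:310,140:420],None,fx=2,fy=2))
for r in red(c)[0]:print(r)
P=[]
for k in range(1,13):
    th=212-4*(k-2); f=min(1,max(0,(212-th)/57)); ph=195-38*f
    P.append((*tcp(min(th,212),ph,.031+.004*f,.004 if k==1 else 0),.3765,ph))
rows(P)
```

```text
[0.52008258 0.25091372 0.65333499]
([226, 135, 17, 16, 130], [234.2, 142.7], [0.4752, -0.0519, 0.1869])
([247, 200, 38, 32, 775], [266.1, 216.2], [0.5034, -0.0845, 0.2051])
now [ 0.5149 -0.1055  0.377 ] phi 195.1
[0.1, -0.01, 0.01, 0, 0, 0.0]
[0.2, -0.04, 0.01, 0, 0, 0.0]
[0.24, -0.08, 0.01, 0, 0, 0.05]
[0.28, -0.12, 0.01, 0, 0, 0.09]
[0.32, -0.15, 0.01, 0, 0, 0.14]
[0.37, -0.18, 0.01, 0, 0, 0.19]
[0.42, -0.21, 0.01, 0, 0, 0.23]
[0.47, -0.23, 0.01, 0, 0, 0.28]
[0.53, -0.25, 0.01, 0, 0, 0.33]
[0.58, -0.26, 0.01, 0, 0, 0.37]
[0.64, -0.28, 0.01, 0, 0, 0.42]
[0.69, -0.28, 0.01, 0, 0, 0.47]
```

View pics/w2.png

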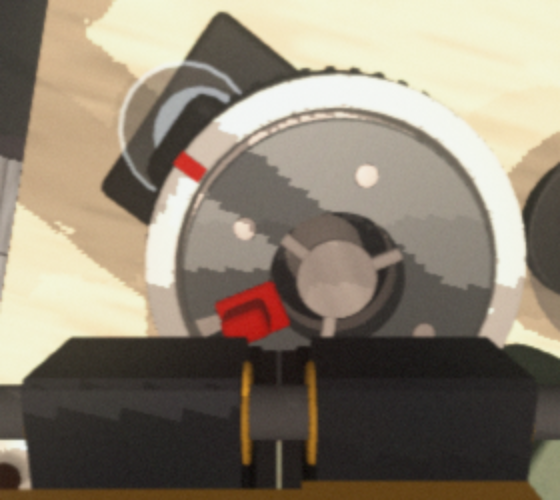

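Close view: fingertips (near crop (280,345)) stand just behind the red tab (252,312); notch at its left, rim mark at (190,165). Nothing is touching; starting the push.

Call:
{"api": "move_arm", "payload": {
  "commands": [
    [[0.1,-0.01,0.01,0,0,0],[0.16,-0.04,0.01,0,0,0],[0.2,-0.05,0.01,0,0,0],[0.24,-0.08,0.01,0,0,0.05],[0.28,-0.12,0.01,0,0,0.09],[0.32,-0.15,0.01,0,0,0.14],[0.37,-0.18,0.01,0,0,0.19],[0.42,-0.21,0.01,0,0,0.23],[0.47,-0.23,0.01,0,0,0.28]]
  ]
}}

```text
time: 4.22
position: [0.501, -0.0898, 0.3765]
tool_rot: [0.714, 0.701, 0.0, 0.0]
ft_force: [0.3, -0.1, 0.2]
grip_width: 0.0006
grip_force: 0.3
```

```bash
cat > look.py <<'E'
from h import *
import sys
print(get_obs()["ft_force"])
c=camera("wrist");cv2.imwrite(f"pics/{sys.argv[1]}.png",cv2.resize(c["pixels"][60:310,140:420],None,fx=2,fy=2))
for r in red(c)[0]:
    q=np.array(r[2]);a=np.degrees(np.arctan2(q[1]-C[1],q[0]-C[0]))%360;print(r,"ang",a.round(1),"r",np.hypot(*(q[:2]-C)).round(4))
P=np.array([dep(c,uu,v) for v in range(70,235,3) for uu in range(150,420,3)]);d=np.hypot(*(P[:,:2]-C).T)
print("disc z",[np.round(np.median(P[(d>.036)&(d<.044)&(abs(P[:,2]-.188)<.008)&((P[:,:2]-C)@u(a)>0)][:,2]),4) for a in(60,160,240,330)], "rim z",np.median(P[(d>.051)&(d<.056),2]).round(4))
E
python3 look.py w3
```

```text
[ 0.33765145 -0.09687099  0.21632133]
([224, 179, 17, 14, 123], [232.0, 185.9], [0.4752, -0.0519, 0.1864]) ang 159.0 r 0.0533
([253, 210, 35, 28, 750], [271.1, 222.6], [0.4986, -0.0698, 0.2043]) ang 177.4 r 0.0264
disc z [np.float64(0.1908), np.float64(0.1907), np.float64(0.1907), np.float64(0.1908)] rim z 0.1859
```

View pics/w3.png

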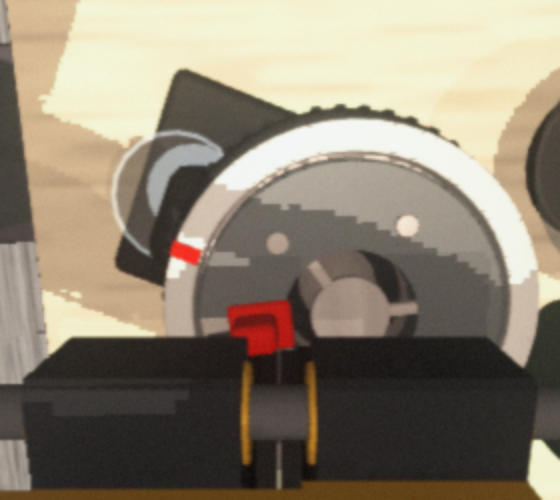

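The tab has turned to about 180°, the disc is level, forces near zero. Mark at (185,252), tab at (262,325). Continuing, slower.

Run:
```python
from h import *
P=[]
for th in range(182,154,-2):
    f=(212-th)/57; ph=195-38*f
    P.append((*tcp(th,ph,.031+.004*f,0),.3765,ph))
rows(P)
```

```text
now [ 0.5008 -0.0896  0.3764] phi 178.9
[0.07, -0.04, -0.0, 0, 0, 0.07]
[0.09, -0.06, -0.0, 0, 0, 0.09]
[0.12, -0.07, -0.0, 0, 0, 0.11]
[0.14, -0.08, -0.0, 0, 0, 0.14]
[0.17, -0.09, -0.0, 0, 0, 0.16]
[0.2, -0.1, -0.0, 0, 0, 0.18]
[0.22, -0.11, -0.0, 0, 0, 0.21]
[0.25, -0.12, -0.0, 0, 0, 0.23]
[0.28, -0.13, -0.0, 0, 0, 0.25]
[0.3, -0.14, -0.0, 0, 0, 0.28]
[0.33, -0.14, -0.0, 0, 0, 0.3]
[0.36, -0.15, -0.0, 0, 0, 0.32]
[0.39, -0.15, -0.0, 0, 0, 0.35]
[0.42, -0.15, -0.0, 0, 0, 0.37]
```

Call:
{"api": "move_arm", "payload": {
  "commands": [
    [[0.03,-0.02,0,0,0,0.04],[0.07,-0.04,0,0,0,0.07],[0.09,-0.06,0,0,0,0.09],[0.12,-0.07,0,0,0,0.11],[0.14,-0.08,0,0,0,0.14],[0.17,-0.09,0,0,0,0.16],[0.2,-0.1,0,0,0,0.18],[0.22,-0.11,0,0,0,0.21],[0.25,-0.12,0,0,0,0.23],[0.28,-0.13,0,0,0,0.25],[0.28,-0.13,0,0,0,0.25]]
  ]
}}

```text
time: 5.65
position: [0.4959, -0.0783, 0.3763]
tool_rot: [0.795, 0.607, 0.0, -0.0]
ft_force: [0.5, 0.1, -0.4]
grip_width: 0.0005
grip_force: 0.0
```

```bash
python3 look.py w4
```

```text
[ 0.53761067  0.07843785 -0.35608047]
([226, 210, 15, 10, 118], [232.9, 214.8], [0.4755, -0.0518, 0.1872]) ang 158.8 r 0.0531
([259, 211, 34, 28, 786], [275.5, 223.8], [0.5007, -0.059, 0.205]) ang 153.7 r 0.0271
disc z [np.float64(0.1908), np.float64(0.1907), np.float64(0.1905), np.float64(0.1908)] rim z 0.1859
```

View pics/w4.png

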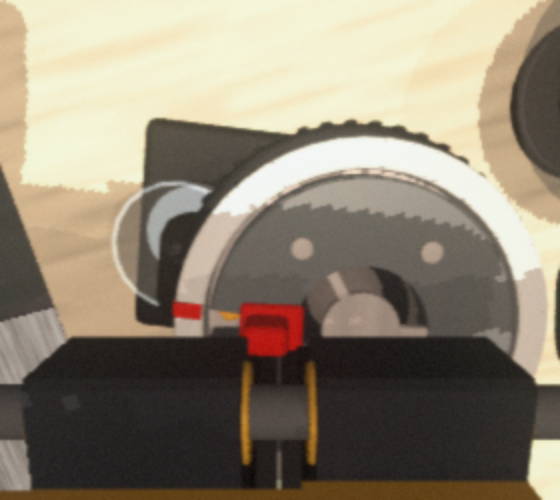

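A brass spot is now visible in the notch at (228,316), in line with the rim mark at (187,311). I'll back off and look from above to confirm the pin is up.

Call:
{"api": "move_arm", "payload": {
  "commands": [
    [[-0.15,0,0,0,0,0],[-0.3,0,0,0,0,0],[-0.3,0,-0.4,0,0,0],[-0.6,0,-0.9,0,0,0],[-1,0,-1.2,0,0,0],[-1.3,0,-1.4,0,0,0],[-1.3,0,-1.4,0,0,0]]
  ]
}}

```text
time: 6.58
position: [0.4822, -0.1298, 0.4327]
tool_rot: [0.796, 0.606, 0.0, 0.0]
ft_force: [-0.6, 0.7, -1.6]
grip_width: 0.0004
grip_force: 0.0
```

```bash
python3 look.py w5x
python3 - <<'E'
from h import *
c=camera("wrist");h=cv2.cvtColor(c["pixels"],cv2.COLOR_BGR2HSV)
m=((h[...,0]>12)&(h[...,0]<32)&(h[...,1]>110)).astype(np.uint8)
n,l,s,ce=cv2.connectedComponentsWithStats(m)
for i in range(1,n):
    q=dep(c,*ce[i]);d=np.hypot(*(q[:2]-C))
    if d<.05:print("brass",s[i],ce[i],q,d,np.degrees(np.arctan2(q[1]-C[1],q[0]-C[0])))
b=[(s,t) for s,t,_ in red(c)[0]];print(b)
x,y=map(int,b[0][1]);x0=max(0,x-50);y0=max(0,y-45)
cv2.imwrite("pics/w5.png",cv2.resize(c["pixels"][y0:y0+110,x0:x0+140],None,fx=5,fy=5))
E
```

```text
[-0.60128605  0.73985675 -1.56896007]
([262, 122, 27, 22, 540], [275.4, 132.6], [0.4996, -0.0629, 0.2056]) ang 162.3 r 0.0267
([235, 124, 12, 7, 75], [240.2, 127.3], [0.475, -0.0519, 0.1872]) ang 159.1 r 0.0535
disc z [np.float64(0.1909), np.float64(0.1908), np.float64(0.1908), np.float64(0.1909)] rim z 0.1859
brass [254 127  10  11  86] [258.38372093 132.09302326] [ 0.48639124 -0.0577865   0.18061912] 0.040807266378611116 161.10694444912437
brass [260 240   8  55 302] [262.71523179 266.66556291] [ 0.48775262 -0.09763828  0.34101487] 0.04579262981534992 -144.42871149643517
brass [291 240   8  54 295] [295.32542373 266.58644068] [ 0.49627082 -0.09970925  0.34149197] 0.04061510714951775 -135.01987255642925
brass [406 279   1   1   1] [406. 279.] [ 0.52331475 -0.10936184  0.34423065] 0.03839884179764962 -92.51540737986542
brass [338 317   1   1   1] [338. 317.] [ 0.50342068 -0.10831845  0.35448656] 0.04310839596177484 -120.03856848684349
brass [343 317   1   1   1] [343. 317.] [ 0.50453689 -0.10875456  0.35429794] 0.04294351872528892 -118.4578540890357
brass [300 319   1   1   1] [300. 
[... 28230 characters left out ...]
17693889179 168.98729251692382
brass [323 419   1   1   1] [323. 419.] [ 0.50098045 -0.06632554  0.41299899] 0.02447017693889179 168.98729251692382
brass [353 418   1   1   1] [353. 418.] [ 0.50098045 -0.06632554  0.41299899] 0.02447017693889179 168.98729251692382
brass [359 419   1   1   1] [359. 419.] [ 0.50098045 -0.06632554  0.41299899] 0.02447017693889179 168.98729251692382
brass [369 418   1   1   1] [369. 418.] [ 0.50098045 -0.06632554  0.41299899] 0.02447017693889179 168.98729251692382
brass [371 419   1   1   1] [371. 419.] [ 0.50098045 -0.06632554  0.41299899] 0.02447017693889179 168.98729251692382
[([263, 123, 27, 22, 538], [276.1, 133.6]), ([235, 125, 13, 7, 74], [241.1, 128.3])]
```

View pics/w5.png

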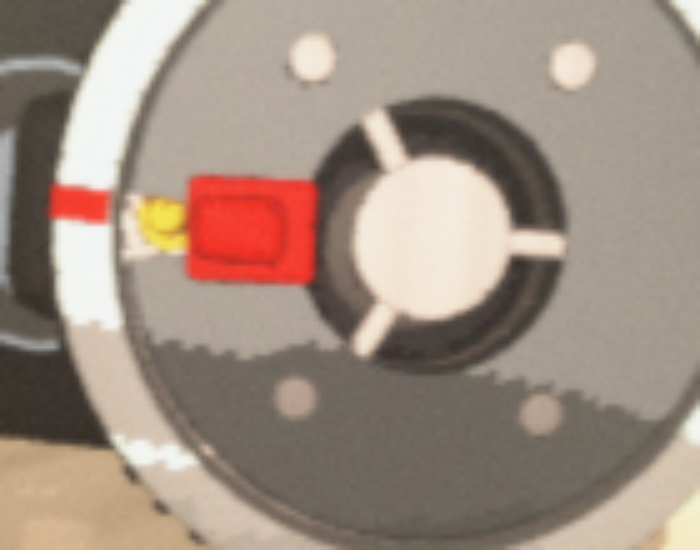

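Confirmed: the brass pin is up in the notch (crop (162,220), measured height 0.1806 m against 0.181) in line with the red mark (80,205). The hub centre is at crop (435,240), i.e. pixel (313,136). Now to the hub.

Run:
```python
from h import *
c=camera("wrist");h=onz(c,313,136,.19);print(h,dep(c,313,136),get_obs()["ft_force"])
rows([(h[0],h[1],.43,158),(h[0],h[1],.38,158),(h[0],h[1],.374,158)])
```

```text
[ 0.52527551 -0.07107043  0.19      ] [ 0.52519695 -0.07105376  0.19071776] [-0.29595085 -0.7153184  -0.26049463]
now [ 0.4821 -0.1286  0.4317] phi 164.7
[1.67, 0.66, 0.04, 0, 0, 0.12]
[1.67, 0.66, 1.29, 0, 0, 0.12]
[1.67, 0.66, 1.44, 0, 0, 0.12]
```

Call:
{"api": "move_arm", "payload": {
  "commands": [
    [[0.8,0.3,0,0,0,0.06],[1.67,0.66,0.04,0,0,0.12],[1.67,0.66,0.1,0,0,0.12],[1.67,0.66,0.5,0,0,0.12],[1.67,0.66,0.9,0,0,0.12],[1.67,0.66,1.15,0,0,0.12],[1.67,0.66,1.3,0,0,0.12],[1.67,0.66,1.38,0,0,0.12],[1.67,0.66,1.42,0,0,0.12],[1.67,0.66,1.42,0,0,0.12]]
  ]
}}

```text
time: 7.98
position: [0.5255, -0.0713, 0.3758]
tool_rot: [0.83, 0.558, 0.0, 0.0]
ft_force: [-0.7, 0.5, 0.3]
grip_width: 0.0003
grip_force: 0.0
```

Call:
{"api": "move_arm", "payload": {
  "commands": [
    [[0,0,0.02,0,0,0],[0,0,0.04,0,0,0],[0,0,0.06,0,0,0],[0,0,0.08,0,0,0],[0,0,0.1,0,0,0],[0,0,0.1,0,0,0]]
  ]
}}

```text
time: 8.72
position: [0.5255, -0.0712, 0.3723]
tool_rot: [0.83, 0.558, 0.0, 0.0]
ft_force: [-1.8, 0.4, 5.3]
grip_width: 0.0007
grip_force: 2.5
```

Call:
{"api": "move_arm", "payload": {
  "commands": [
    [[0,0,0.015,0,0,0],[0,0,0.03,0,0,0],[0,0,0.045,0,0,0],[0,0,0.06,0,0,0],[0,0,0.075,0,0,0],[0,0,0.09,0,0,0],[0,0,0.1,0,0,0],[0,0,0.1,0,0,0]]
  ]
}}

```text
time: 9.72
position: [0.5255, -0.0712, 0.3686]
tool_rot: [0.83, 0.558, 0.0, 0.0]
ft_force: [-1.8, -0.2, 6.2]
grip_width: 0.0006
grip_force: 3.1
```

Call:
{"api": "move_arm", "payload": {
  "commands": [
    [[0,0,0.01,0,0,0],[0,0,0.02,0,0,0],[0,0,0.03,0,0,0],[0,0,0.04,0,0,0],[0,0,0.04,0,0,0]]
  ]
}}

```text
time: 10.35
position: [0.5257, -0.0713, 0.3676]
tool_rot: [0.83, 0.558, 0.001, 0.001]
ft_force: [-1.6, 0.1, 8.6]
grip_width: 0.0005
grip_force: 4.8
```

Call:
{"api": "move_arm", "payload": {
  "commands": [
    [[0,0,0.01,0,0,0],[0,0,0.02,0,0,0],[0,0,0.03,0,0,0],[0,0,0.03,0,0,0]]
  ]
}}

```text
time: 10.85
position: [0.5259, -0.0713, 0.3675]
tool_rot: [0.83, 0.558, 0.001, 0.001]
ft_force: [-2.7, 0.4, 16.2]
grip_width: 0.0007
grip_force: 7.9
```

The force rises to 16 N with no further travel, so it has bottomed. Lifting and checking.

Call:
{"api": "move_arm", "payload": {
  "commands": [
    [[0,0,-0.1,0,0,0],[0,0,-0.4,0,0,0],[0,0,-1,0,0,0],[-0.6,-0.2,-1.6,0,0,0],[-1.3,-0.4,-2,0,0,0],[-1.6,-0.5,-2.4,0,0,0],[-1.6,-0.5,-2.4,0,0,0]]
  ]
}}

```text
time: 11.72
position: [0.4828, -0.1235, 0.4621]
tool_rot: [0.83, 0.557, 0.001, 0.001]
ft_force: [0.5, -0.0, -1.2]
grip_width: 0.0005
grip_force: 0.0
```

```bash
python3 look.py w6
```

```text
[ 0.51726879 -0.01558732 -1.15730722]
([257, 133, 24, 19, 389], [269.1, 141.6], [0.5011, -0.063, 0.2014]) ang 161.5 r 0.0252
([232, 138, 11, 6, 54], [236.7, 140.9], [0.475, -0.0519, 0.1864]) ang 159.1 r 0.0535
disc z [np.float64(0.1859), np.float64(0.1859), np.float64(0.1858), np.float64(0.1858)] rim z 0.1859
```

View pics/w6.png

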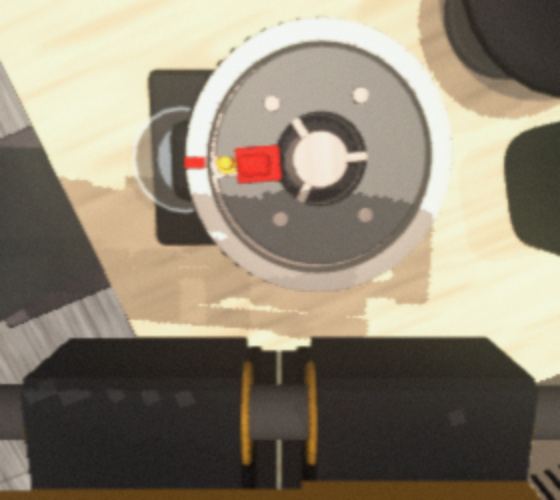

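The carrier's top (0.1858 m) is now level with the rim (0.1859 m) all round. The brass pin (225,162) sits in the notch, in line with the mark (195,162), and the gripper is clear.

```bash
python3 -c "from rig import *; print(hand_in())"
```

```text
the job is handed in; nothing more can be done
None
```

The carrier was pushed round until the pin popped up in its notch at the red mark, then pressed down flush with the collar's rim; I handed the job in at about 12 s with the gripper clear of everything.

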